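# Hold a can capacitor down in the live cradle of a tester

### The arm

A 6-joint arm with a two-finger parallel gripper is mounted at the origin on the work surface. World frame = base frame: x ahead of the robot, y to its left, z up, the work surface at z = 0. Lengths are in m, angles in degrees, forces in N, time in s.
With the tool pointing down it reaches from about 0.325 to 0.85 m from the base axis. Payload 15.5 kg.
Tool frame: the origin (TCP) lies midway between the tips of the shut fingers; the grasp point (between the pads) lies 19 mm behind it; y points along the fingers, x is the direction in which the jaws open and shut, and the axes are right-handed (so a half turn about y gives the same grasp; the last joint's range is limited). The gripper opens to 91 mm and grips with 3 to 60 N. Pads are 32 mm wide; open, the fingers measure 118 mm over their backs; the gripper's body (76 mm by 178 mm) begins 60 mm behind the grasp point.
Start: joints at [-5.472, 28.281, 77.091, -0, 74.628, -5.472], TCP at [0.625, 0, 0.214] pointing down, gripper open.
Joint ranges: [-166.48, 166.48], [-47.26, 123.95], [12.59, 153.08], [-70.14, 250.14], [6.76, 159.57], [-176.63, 176.63]. Speed limits (degrees/s): [108.29, 108.29, 147.25, 172.46, 172.46, 172.46].

### API

Orientations are given as a 3x3 rotation matrix whose columns are the frame's x, y, z axes.
In Python, from bench import ctrl gives the robot as it stands. The module is installed in compiled form; this text tells all that it offers. Calls block until the motion is done:
- ctrl.goto(position, orientation): joint-space move of the TCP to a pose.
- ctrl.move_l(position, vel=0.15, ori=None, contact_N=None): straight line of the TCP; ori=None keeps the orientation; vel is the mean speed in m/s. With contact_N (N) it stops when the force on the tool has changed by that much, and returns True; else False.
- ctrl.movej(angles): joint-space move.
- ctrl.command_gripper(opening): opening from 0.0 (shut) to 1.0 (fully open); the grip force is fixed at half the most; returns when the fingers have stopped.
- ctrl.sleep(seconds).
- ctrl.ik(position, orientation): joint angles nearest the present ones, or None.
- ctrl.read_camera(name): name is "scene" or "side" or "wrist"; returns the picture (420x560x3 uint8, blue, green, red); there is no depth.
- ctrl.camera_params(name): a dict with "fx", "fy", "cx", "cy" (pixels), "D" ([k1, k2, p1, p2, k3] as OpenCV has them; the pictures are not rectified), "pose" (4x4, takes a point from camera to world coordinates); the wrist camera has in their place "T_tool_cam" (4x4, takes a point from camera to tool coordinates, whose origin is the TCP and whose axes are the tool frame's). Camera axes: x right, y up, looking along -z (the intrinsics and any distortion apply to the point x, -y, -z); pixel columns grow to the right and rows downward; lengths in m; the calibration is good to about 2 mm. A picture is of the moment at which its call begins: read the wrist's pose just before it. camera_params takes no time and is no camera call.
A pose or a line that the arm cannot do raises ctrl.MotionError and nothing moves.
- ctrl.sign_off(): hands the job in, once; it reports no verdict.
Readings, each from a call of its own:
- ctrl.current_t(): time.
- ctrl.current_q(): joint angles.
- ctrl.current_dq(): joint speeds.
- ctrl.current_effort(): joint torques, N m.
- ctrl.current_tool_pos(): TCP position.
- ctrl.current_eef_rot(): TCP orientation.
- ctrl.current_contact_force(): force on the tool from outside, world axes, zero at the start.
- ctrl.current_wrist_torque(): the same for the moment, N m.
- ctrl.current_grip_width(): opening from 0.0 (shut) to 1.0 (fully open).
Only numpy, scipy, OpenCV 4.12 (cv2) and the standard library are available. Lean on these libraries where they do the work, as an engineer would, in place of code of your own. Each camera call takes 0.05 s, during which the arm holds its last target.

### The job

Pick up the tallest of the three loose can capacitors and set it upright in the sprung ring cradle of the live station of the tester: the one that has the raised U-shaped link plug, not the flat blank, plugged in next to it. Press the can straight down until the cradle is at the bottom of its travel, without forcing it hard against the stop, and finish while still holding it pressed down there. Leave the other cradle and everything else on the bench alone.

Things in the scene. Friction and masses are not known exactly. Their poses are not given: they have to be found in the camera images.
- can: the tallest can capacitor: an upright black cylinder with a bare metal top, 50 mm in diameter and 90 mm tall, 0.13 to 0.25 kg, standing loose on the table. Origin: centre of its underside; z up along its axis.
- tester: two-station capacitor tester: a grey fixed box, 170 mm (its x) by 270 mm (its y), top 50 mm above the table, with a ring cradle at local x = -25, y = +70 and another at x = -25, y = -70 mm, and one flat socket strip beside each cradle at local x = +55 mm. Origin: centre of its underside, on the table; its +y is its left, its -x side faces the robot, z up. It cannot be moved.
- link: link plug, marks the live station: a 16 x 52 mm black foot with an upright steel U-shaped bail, 45 mm tall in all, fixed in the socket 80 mm from the centre of one of the two cradles, on the tester's far side (+x). Origin: centre of its underside. It cannot be moved and need not be touched.
- blank: flat black blank, 16 x 52 x 6 mm, fixed in the socket of the other, dead station, 80 mm from that cradle's centre. Origin: centre of its underside.
- seat_left (a point): left sprung cradle of the tester (+y side, its local y = +70 mm, local x = -25 mm): a steel cup-like ring, outer diameter 60 mm at the foot, its straight bore 53 mm across, above which it flares to a 65 mm wide mouth 18 mm above the seat. This point is the centre of the flat seat inside the ring, where the can's underside comes to rest; it moves with the ring. Up, the seat is 81 mm above the table. z up.
- seat_right (a point): right sprung cradle of the tester (-y side, its local y = -70 mm, local x = -25 mm): a steel cup-like ring, outer diameter 60 mm at the foot, its straight bore 53 mm across, above which it flares to a 65 mm wide mouth 18 mm above the seat. This point is the centre of the flat seat inside the ring, where the can's underside comes to rest; it moves with the ring. Up, the seat is 81 mm above the table. z up.
- ring_left (a joint): downward travel of the left ring (m): 0 fully up, 0.018 fully down against its stop. Spring: about 6 N to start it moving, about 15 N to reach the stop (500 N/m); it springs back up when let go, and the can's own weight does not push it down.
- ring_right (a joint): downward travel of the right ring (m): 0 fully up, 0.018 fully down against its stop. Spring: about 6 N to start it moving, about 15 N to reach the stop (500 N/m); it springs back up when let go, and the can's own weight does not push it down.
- can_squat: another can capacitor, same look, 50 mm in diameter but only 50 mm tall, loose; leave it. Origin: centre of its underside.
- can_small: a slim can capacitor, same look, 32 mm in diameter and 55 mm tall, loose; leave it. Origin: centre of its underside.
- multimeter: red and grey hand-held multimeter lying flat, 170 x 85 x 50 mm, loose; leave it. Origin: centre of its underside, x along its length.
- board: brown circuit board with parts on it, 200 x 110 mm, 36 mm tall, loose; leave it. Origin: centre of its underside.
- reel: grey wire reel standing on its flange, 60 mm in diameter, 42 mm tall, loose; leave it. Origin: centre of its underside.
- screwdriver: screwdriver lying flat in front of the robot, loose; leave it. Origin near its middle, x along it.

How it is judged (in metres and radians):
On the way:
1. the tallest can is lifted clear of the table by the gripper (height (world z) of can above 0.03 m and contact force between can and the fingers above 1 N), for 0.2 s.
At the end, for the whole second after the job is handed in: The tallest can stands upright (7 degrees) in the cradle next to the link plug, centred within 6 mm, underside within 4 mm of the seat; it presses that ring (over 6 N) at least 14 of its 18 mm down; the robot still bears on the can (over 3 N) and the can is at rest (((horizontal distance between link and seat_left below 0.11 m and value of joint ring_left above 0.014 m and horizontal distance between can and seat_left below 0.006 m and z of can in the frame of seat_left between -0.004 and 0.004 m) or (horizontal distance between link and seat_right below 0.11 m and value of joint ring_right above 0.014 m and horizontal distance between can and seat_right below 0.006 m and z of can in the frame of seat_right between -0.004 and 0.004 m)) and angle between can's own z axis and vertical below 0.12 rad and contact force between can and tester above 6 N and (contact force between can and the fingers above 3 N or contact force between can and the arm above 3 N) and linear speed of can below 0.02 m/s); the arm keeps its last pose, push and grip.
It fails at once if the other cradle (beside the blank) is pressed down more than 6 mm ((horizontal distance between link and seat_left below 0.11 m and value of joint ring_right above 0.006 m) or (horizontal distance between link and seat_right below 0.11 m and value of joint ring_left above 0.006 m)).
It fails at once if the can is forced against the cradle with more than 60 N (contact force between can and tester above 60 N).
It fails at once if another thing on the bench is moved by more than 30 mm (distance of any of can_squat, can_small, multimeter, board, reel, screwdriver from where it was at the start of the episode above 0.03 m).
It also fails if it takes over 38 s, if anything falls off the work surface, if the arm or the gripper's body presses on something with over 40 N, if the wrist force passes 120 N, or if a joint passes its speed limit or range.

## Working session

There is one attempt and no reset: what is moved stays moved. The work goes in short steps, each a Python script; the robot and the scene stay as the last script left them, time stands still between calls to the robot, and variables do not carry over. Pictures are saved under pics/ and viewed, and the job is handed in when it is done.

```bash
mkdir -p pics; ls; python3 - <<'E'
from bench import ctrl
import cv2
for n in ("scene","side","wrist"):
    cv2.imwrite(f"pics/{n}0.png",ctrl.read_camera(n))
    print(n,ctrl.camera_params(n))
print(ctrl.current_t(),ctrl.current_eef_rot(),ctrl.current_tool_pos())
E
```

```text
pics
scene {'fx': 452.87991915181027, 'fy': 452.87991915181027, 'cx': 276.23983140818996, 'cy': 216.90012513556556, 'D': array([-0.04197828,  0.        ,  0.        ,  0.        ,  0.        ]), 'pose': array([[-0.85862764, -0.33132985,  0.39112544,  0.95555724],
       [ 0.51245226, -0.53652513,  0.67047257,  0.56613041],
       [-0.01229894,  0.77611939,  0.63046604,  0.68284889],
       [ 0.        ,  0.        ,  0.        ,  1.        ]])}
side {'fx': 461.43117559376964, 'fy': 461.43117559376964, 'cx': 277.1747190290607, 'cy': 208.50596512506525, 'D': array([-0.14948591,  0.        ,  0.        ,  0.        ,  0.        ]), 'pose': array([[ 0.94282163,  0.23797757, -0.2333539 ,  0.33289764],
       [-0.33268629,  0.62955918, -0.70212183, -0.78370235],
       [-0.02017916,  0.7396093 ,  0.67273389,  0.74987968],
       [ 0.        ,  0.        ,  0.        ,  1.        ]])}
wrist {'fx': 371.5877720613901, 'fy': 371.5877720613901, 'cx': 277.95532186223767, 'cy': 209.59697842712757, 'D': array([-0.09945944,  0.        ,  0.        ,  0.        ,  0.        ]), 'T_tool_cam': array([[ 9.99999804e-01,  9.09938351e-05, -6.19305828e-04,
        -1.42008611e-04],
       [-6.19658164e-04,  2.83886883e-01, -9.58857578e-01,
        -1.70310032e-01],
       [ 8.85626727e-05,  9.58857773e-01,  2.83886883e-01,
         8.09396845e-02],
       [ 0.00000000e+00,  0.00000000e+00,  0.00000000e+00,
         1.00000000e+00]])}
0.15 [[ 9.99999555e-01 -9.43538835e-04  6.94700971e-06]
 [-6.86579459e-06  8.60782224e-05  9.99999996e-01]
 [-9.43539429e-04 -9.99999551e-01  8.60717060e-05]] [6.24722460e-01 2.26459097e-05 2.13451918e-01]
```

View pics/scene0.png

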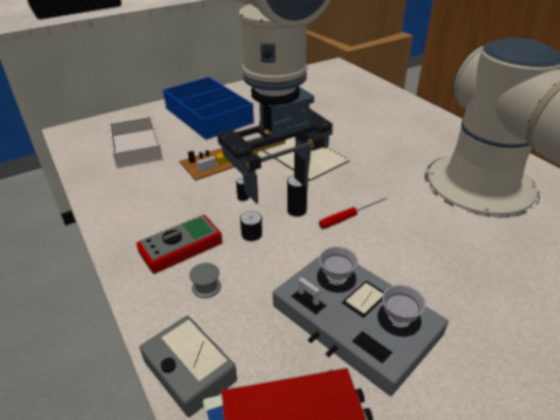

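View pics/side0.png

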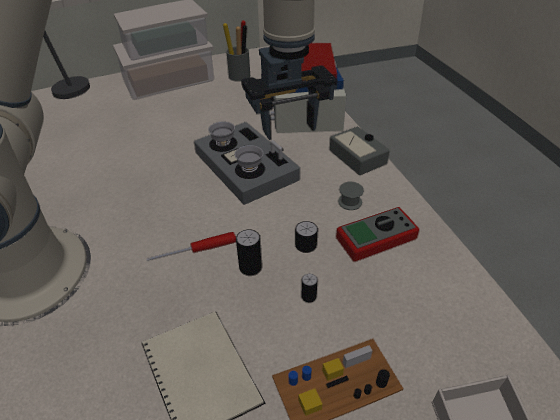

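View pics/wrist0.png

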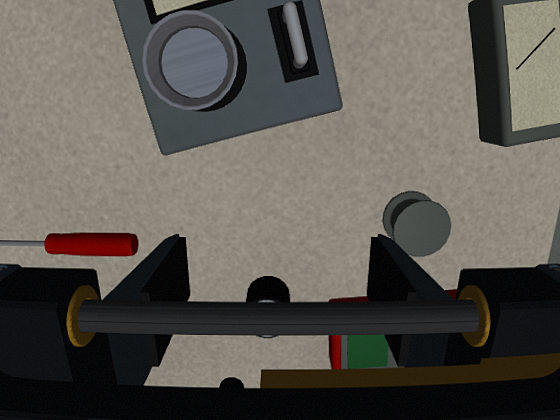

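The link plug (scene ~(310,293)) is next to the ring at (338,265), and the blank is at (372,346). The tall can is at side (249,252). I'll enlarge these areas to measure them.

```bash
cat > h.py <<'E'
import numpy as np, cv2
def ray(P,uv,T=None):
    K=np.array([[P['fx'],0,P['cx']],[0,P['fy'],P['cy']],[0,0,1]])
    n=cv2.undistortPoints(np.array([[uv]],float),K,np.array(P['D']))[0,0]
    d=np.array([n[0],-n[1],-1.0]); M=P['pose'] if T is None else T
    return M[:3,3],M[:3,:3]@d
def onz(P,uv,z,T=None):
    o,d=ray(P,uv,T); return o+d*(z-o[2])/d[2]
def proj(P,X,T=None):
    K=np.array([[P['fx'],0,P['cx']],[0,P['fy'],P['cy']],[0,0,1]])
    M=np.linalg.inv(P['pose'] if T is None else T); c=(M[:3,:3]@np.atleast_2d(X).T).T+M[:3,3]
    c=c*[1,-1,-1]
    return cv2.projectPoints(c,np.zeros(3),np.zeros(3),K,np.array(P['D']))[0][:,0]
def toolT(ctrl,P):
    T=np.eye(4);T[:3,:3]=ctrl.current_eef_rot();T[:3,3]=ctrl.current_tool_pos();return T@P['T_tool_cam']
def circ(c,r,z):
    a=np.linspace(0,2*np.pi,48,endpoint=False); return np.c_[c[0]+r*np.cos(a),c[1]+r*np.sin(a),np.full(48,z)]
E
python3 - <<'E'
import cv2
a=cv2.imread('pics/side0.png');b=cv2.imread('pics/scene0.png')
def crop(im,x,y,w,h,s,n): cv2.imwrite('pics/'+n,cv2.resize(im[y:y+h,x:x+w],None,fx=s,fy=s,interpolation=cv2.INTER_CUBIC))
crop(a,190,215,140,100,5,'c1.png');crop(a,185,110,130,95,6,'c2.png');crop(b,260,235,200,155,4,'c3.png')
E
```

```text
(no output)
```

View pics/c1.png

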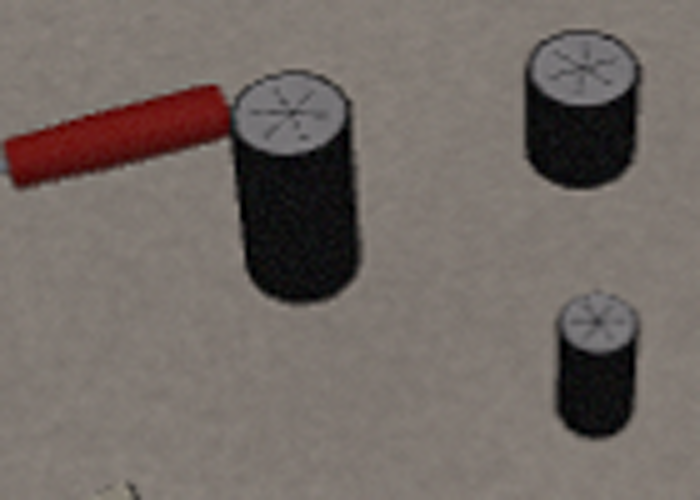

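View pics/c2.png

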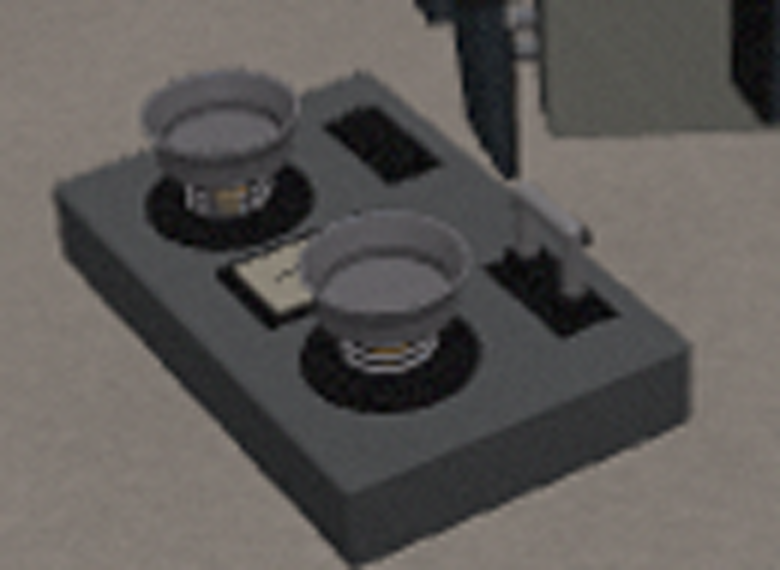

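View pics/c3.png

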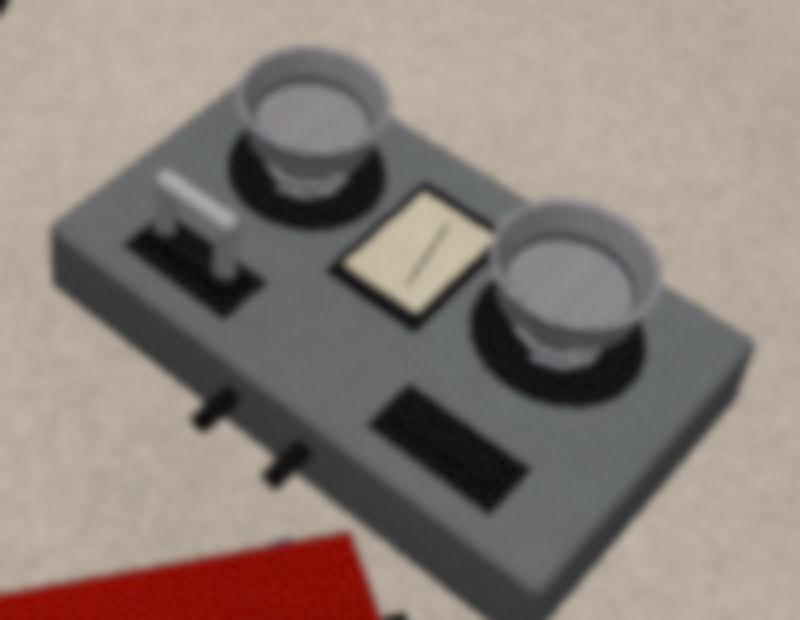

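```bash
cat > f.py <<'E'
from bench import ctrl
from h import *
from scipy.optimize import least_squares
S=ctrl.camera_params('side');C=ctrl.camera_params('scene')
un=lambda U,V,x,y,s:((U+.5)/s-.5+x,(V+.5)/s-.5+y)
def loc(p,l):
    c,s=np.cos(p[2]),np.sin(p[2]); return [p[0]+c*l[0]-s*l[1],p[1]+s*l[0]+c*l[1],l[2]]
sp=[((350,493),(-.085,-.135,.05)),((690,345),(.085,-.135,.05)),((57,190),(-.085,.135,.05))]
cp=[((53,232),(.085,-.135,.05)),((752,345),(-.085,.135,.05)),((540,595),(.085,.135,.05))]
obs=[(S,un(*u,185,110,6),l) for u,l in sp]+[(C,un(*u,260,235,4),l) for u,l in cp]
def res(p,o=obs): return np.concatenate([proj(P,loc(p,l))[0]-u for P,u,l in o])
for o in (obs,obs[:3],obs[3:]):
    r=least_squares(res,[.6,.2,0],kwargs=dict(o=o)); 
    print(r.x, np.degrees(r.x[2]),np.round(r.fun,1),'seatR',loc(r.x,(-.025,-.07,.081)),'seatL',loc(r.x,(-.025,.07,.081)))
print('can side',onz(S,un(292,113,190,215,5),.09))
print('canS squat',onz(S,un(583,68,190,215,5),.05),'small',onz(S,un(598,323,190,215,5),.055))
E
python3 f.py
python3 - <<'E'
from bench import ctrl
from h import *
S=ctrl.camera_params('side')
un=lambda U,V,x,y,s:((U+.5)/s-.5+x,(V+.5)/s-.5+y)
c=onz(S,un(292,113,190,215,5),.09); print(c)
for n,cr,o in (('side',(190,215,140,100),5),('scene',(220,140,140,105),5)):
    P=ctrl.camera_params(n);im=cv2.imread(f'pics/{n}0.png');x,y,w,h=cr
    im=cv2.resize(im[y:y+h,x:x+w],None,fx=o,fy=o,interpolation=cv2.INTER_CUBIC)
    for z in(.09,0):
        q=(proj(P,circ(c,.025,z))+.5-[x,y])*o
        cv2.polylines(im,[q.astype(int)],True,(0,255,0),1)
    cv2.imwrite(f'pics/o_{n}.png',im)
E
```

```text
[0.56779548 0.18397071 0.24920909] 14.278628842251813 [-0.6 -0.3  1.2 -0.8 -1.5 -1.7 -2.4 -1.5  2.  -1.1 -0.2  0.7] seatR [np.float64(0.5608324125344957), np.float64(0.10996722255828523), 0.081] seatL [np.float64(0.5263031547613188), np.float64(0.2456423137048679), 0.081]
[0.5676852  0.18090112 0.245386  ] 14.059581866824352 [-0.5  0.5  1.6  0.  -1.2 -1.2] seatR [np.float64(0.5604392644890642), np.float64(0.10692479521375552), 0.081] seatL [np.float64(0.5264289560037058), np.float64(0.2427309030172367), 0.081]
[0.56787767 0.18454302 0.24963912] 14.303268129662245 [-2.3 -1.3  2.2 -0.9  0.   1. ] seatR [np.float64(0.5609464277803725), np.float64(0.11053655118636872), 0.081] seatL [np.float64(0.5263588279345673), np.float64(0.2461967809403628), 0.081]
can side [ 0.47899581 -0.15464813  0.09      ]
canS squat [ 0.61315322 -0.13472143  0.05      ] small [ 0.56435498 -0.2703792   0.055     ]
[ 0.47899581 -0.15464813  0.09      ]
```

View pics/o_side.png

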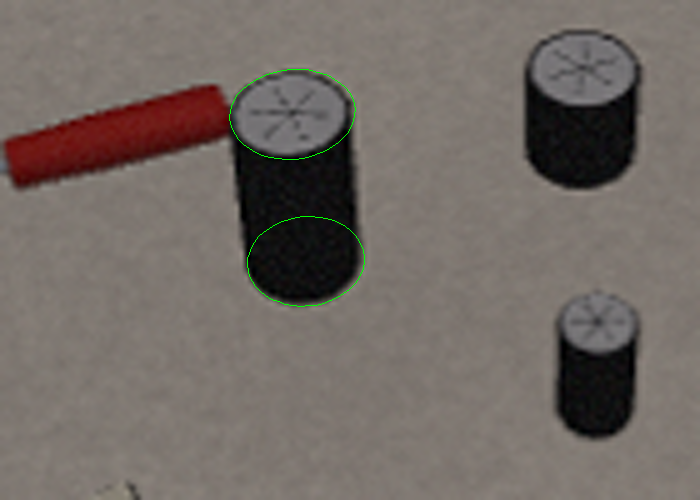

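View pics/o_scene.png

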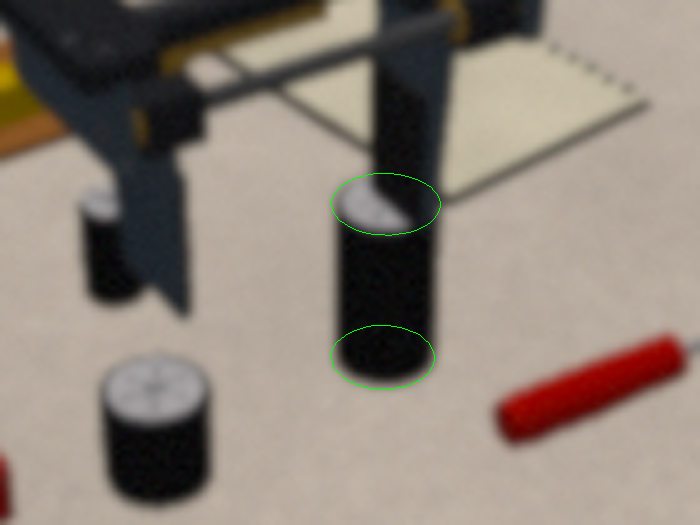

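```bash
python3 - <<'E'
from bench import ctrl
from h import *
W=ctrl.camera_params('wrist');T=toolT(ctrl,W)
c=onz(W,(191,59.5),.099,T);print('ring wrist',c)
print('link/tip',onz(ctrl.camera_params('side'),((223)/5+190,105/5+215),.015))
for n,cr,o in (('side',(215,135,70,60),8),('scene',(310,235,60,60),8),('wrist',(120,0,180,140),4)):
    P=ctrl.camera_params(n);t=T if n=='wrist' else None;im=cv2.imread(f'pics/{n}0.png');x,y,w,h=cr
    im=cv2.resize(im[y:y+h,x:x+w],None,fx=o,fy=o,interpolation=cv2.INTER_CUBIC)
    for cc,col in ((c,(0,255,0)),((.5608,.110),(0,0,255))):
        q=(proj(P,circ(cc,.0325,.099),t)+.5-[x,y])*o
        cv2.polylines(im,[q.astype(int)],True,col,1)
    cv2.imwrite(f'pics/r_{n}.png',im)
ims=[cv2.imread(f'pics/r_{n}.png') for n in('side','scene','wrist')]
for i in ims: print(i.shape)
H=max(i.shape[0] for i in ims)
im=np.hstack([cv2.copyMakeBorder(i,0,H-i.shape[0],0,0,0) for i in ims[:2]])
cv2.imwrite('pics/r.png',cv2.resize(im,None,fx=.75,fy=.75))
E
```

```text
ring wrist [0.56128316 0.11071714 0.099     ]
link/tip [ 0.46856412 -0.06909469  0.015     ]
(480, 560, 3)
(480, 480, 3)
(560, 720, 3)
```

View pics/r.png

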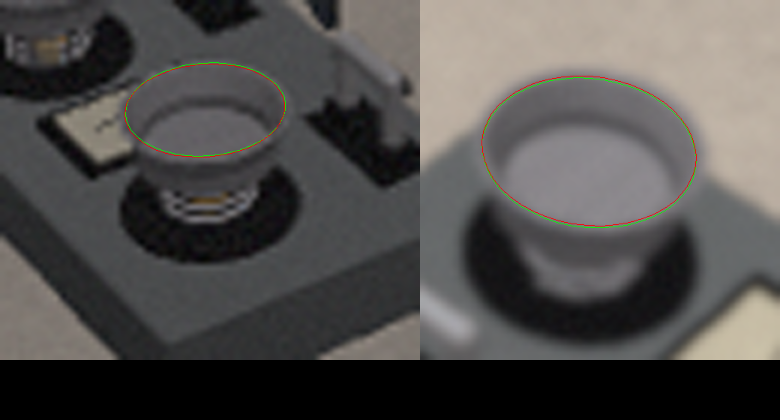

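View pics/r_wrist.png

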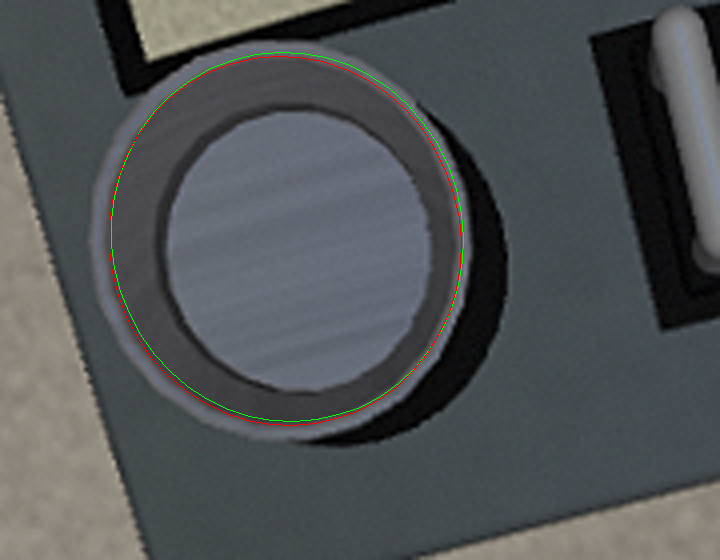

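The wrist, side and scene views agree that the live ring is at about (0.561, 0.1105). In the side and scene overlays the tall can comes out at about (0.4785, -0.1545). Next I grasp it.

```bash
python3 - <<'E'
from bench import ctrl
from h import *
R=np.array([[1,0,0],[0,0,1],[0,-1,0]],float)
ctrl.goto([.4785,-.1545,.16],R)
print(ctrl.current_t(),ctrl.current_tool_pos())
cv2.imwrite('pics/w1.png',ctrl.read_camera('wrist'));cv2.imwrite('pics/s1.png',ctrl.read_camera('scene'))
print(ctrl.move_l([.4785,-.1545,.053],vel=.1,contact_N=8))
ctrl.command_gripper(0.0)
print(ctrl.current_t(),ctrl.current_tool_pos(),ctrl.current_grip_width(),ctrl.current_contact_force())
cv2.imwrite('pics/w2.png',ctrl.read_camera('wrist'));cv2.imwrite('pics/s2.png',ctrl.read_camera('side'))
E
python3 -c "
import cv2,numpy as np
cv2.imwrite('pics/m.png',cv2.resize(np.hstack([cv2.imread('pics/w2.png'),cv2.imread('pics/s2.png')]),(800,300),interpolation=cv2.INTER_AREA))"
```

```text
1.0333 [ 0.47973026 -0.15434354  0.16047331]
False
3.0667 [ 0.47847655 -0.15449443  0.05298971] 0.5430234391015448 [-0.37334047 -0.61733585 -0.77715227]
```

View pics/m.png

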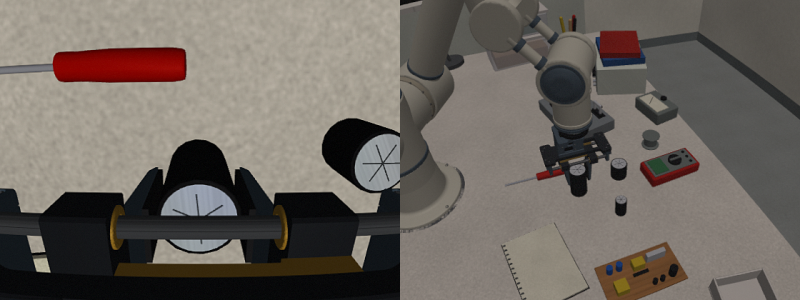

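The can is gripped: the wrist view shows its top at ~(199,215) in this mosaic, between the pads, and the width is 49 mm. I'll measure its offset in the hand, then lift.

```bash
python3 - <<'E'
from bench import ctrl
from h import *
R=np.array([[1,0,0],[0,0,1],[0,-1,0]],float)
ctrl.move_l([.4785,-.1545,.20],vel=.15)
print(ctrl.current_t(),ctrl.current_grip_width(),ctrl.current_contact_force())
W=ctrl.camera_params('wrist');T=toolT(ctrl,W);p=ctrl.current_tool_pos();print(p)
im=ctrl.read_camera('wrist');cv2.imwrite('pics/w3.png',im)
x,y,w,h=190,170,180,130
im=cv2.resize(im[y:y+h,x:x+w],None,fx=4,fy=4,interpolation=cv2.INTER_CUBIC)
zb=p[2]-.053
for z in(.09,0):
    q=(proj(W,circ((p[0],p[1]),.025,zb+z),T)+.5-[x,y])*4
    cv2.polylines(im,[q.astype(int)],True,(0,255,0),1)
cv2.imwrite('pics/w3c.png',im)
E
```

```text
4.3 0.5427590715525359 [ 0.74817008 -0.24239587 -3.32915162]
[ 0.47801345 -0.15426653  0.19923814]
```

View pics/w3c.png

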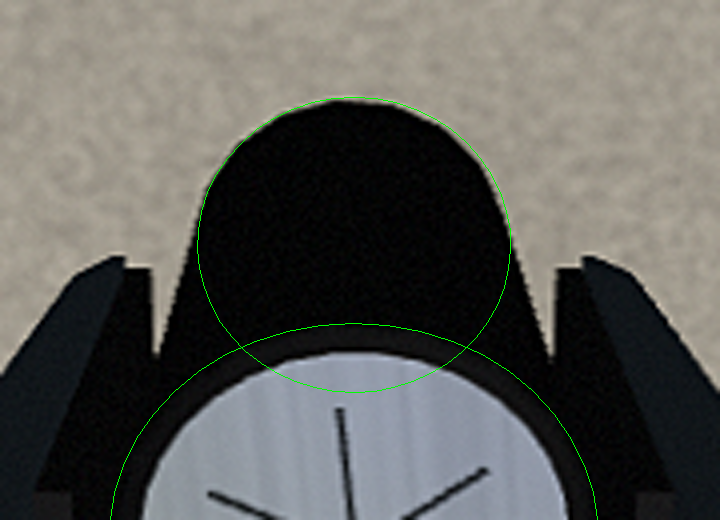

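The overlay shows the can upright and centred in the hand to within about 1 mm. I'll take it over the ring and check from both cameras.

```bash
python3 - <<'E'
from bench import ctrl
from h import *
R=np.array([[1,0,0],[0,0,1],[0,-1,0]],float)
c=(.561,.1105)
ctrl.move_l([*c,.20],vel=.2)
ctrl.move_l([*c,.160],vel=.1)
ctrl.sleep(.2)
p=ctrl.current_tool_pos();print(ctrl.current_t(),p,ctrl.current_contact_force())
out=[]
for n,cr,o in (('side',(210,95,80,90),5),('scene',(295,190,80,90),5)):
    P=ctrl.camera_params(n);im=ctrl.read_camera(n);cv2.imwrite(f'pics/{n}4.png',im);x,y,w,h=cr
    im=cv2.resize(im[y:y+h,x:x+w],None,fx=o,fy=o,interpolation=cv2.INTER_CUBIC)
    for z,r in((p[2]-.053,.025),(.099,.0325)):
        q=(proj(P,circ((p[0],p[1]),r,z))+.5-[x,y])*o
        cv2.polylines(im,[q.astype(int)],True,(0,255,0),1)
    out.append(im)
cv2.imwrite('pics/p4.png',np.hstack(out))
W=ctrl.camera_params('wrist');T=toolT(ctrl,W);im=ctrl.read_camera('wrist')
for z,r in((p[2]-.053,.025),(.099,.0325),(.05,.02)):
    q=proj(W,circ((p[0],p[1]),r,z),T)+.5
    cv2.polylines(im,[q.astype(int)],True,(0,255,0),1)
cv2.imwrite('pics/w4.png',cv2.resize(im[100:310,140:420],None,fx=2.8,fy=2.8))
E
```

```text
6.6417 [0.56139721 0.1105042  0.16070402] [ 0.45158072 -0.12649325 -1.59683932]
```

View pics/p4.png

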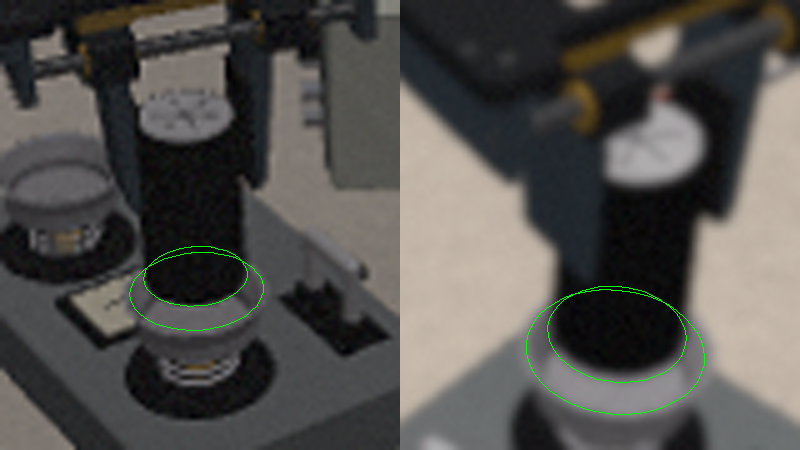

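View pics/w4.png

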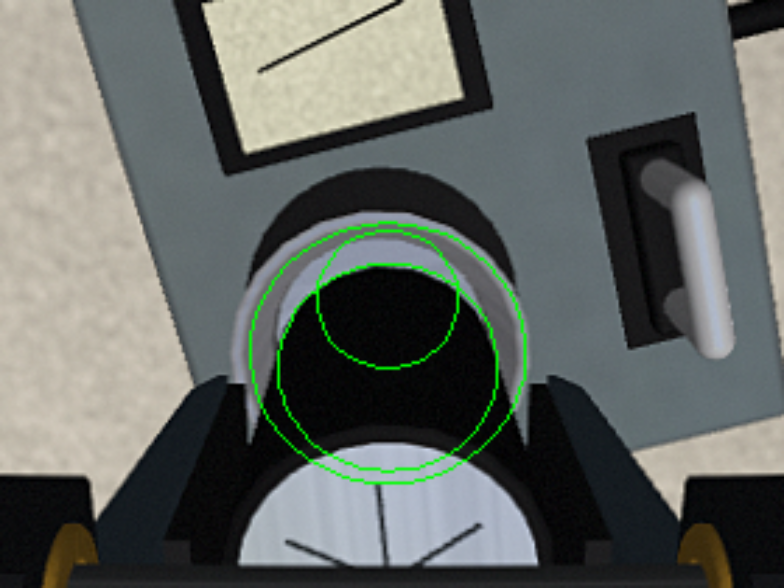

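```bash
python3 - <<'E'
from bench import ctrl
from h import *
c=(.5602,.1105)
ctrl.move_l([*c,.155],vel=.05)
print(ctrl.current_tool_pos(),ctrl.current_contact_force())
for z in np.arange(.150,.128,-.003):
    r=ctrl.move_l([*c,z],vel=.03,contact_N=5)
    print(round(z,3),r,np.round(ctrl.current_tool_pos(),4),np.round(ctrl.current_contact_force(),2),np.round(ctrl.current_wrist_torque(),2))
    if r: break
print(ctrl.current_t(),ctrl.current_grip_width())
out=[]
for n,cr,o in (('side',(210,95,80,90),5),('scene',(295,190,80,90),5)):
    im=ctrl.read_camera(n);x,y,w,h=cr
    out.append(cv2.resize(im[y:y+h,x:x+w],None,fx=o,fy=o,interpolation=cv2.INTER_CUBIC))
cv2.imwrite('pics/p5.png',np.hstack(out))
E
```

```text
[0.55985412 0.11048085 0.15458227] [ 0.6388581  -0.18501602 -2.66280233]
0.15 False [0.5601 0.1105 0.1497] [ 0.46  0.53 -2.83] [ 0.03 -0.06 -0.04]
0.147 False [0.5601 0.1105 0.1469] [ 0.37  0.18 -1.74] [ 0.01 -0.03 -0.03]
0.144 False [0.5601 0.1105 0.1438] [ 0.1 -0.2 -1.6] [0.03 0.03 0.03]
0.141 False [0.5601 0.1105 0.1408] [ 0.47 -0.22 -2.8 ] [-0.02 -0.01  0.04]
0.138 False [0.56   0.1105 0.1378] [-0.31 -0.35 -2.12] [-0.03  0.02  0.04]
0.135 False [0.5601 0.1105 0.1348] [-0.83 -0.94 -1.58] [ 0.04  0.02 -0.  ]
0.132 False [0.5604 0.1105 0.1322] [-0.58  0.29  3.55] [-0.02  0.06  0.01]
0.129 False [0.5604 0.1105 0.1292] [-0.29 -1.23  5.13] [-0.01  0.08  0.  ]
9.1083 0.5406792835637184
```

View pics/p5.png

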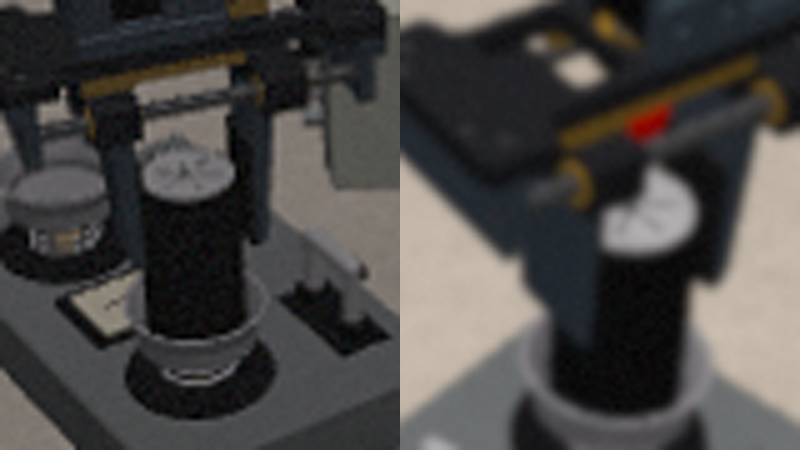

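The can is seated with almost no side load, and the ring has begun to move at z≈0.133. I'll press on in steps and watch the force.

```bash
python3 - <<'E'
from bench import ctrl
from h import *
c=(.5602,.1105)
for z in [.126,.123,.120,.118,.117,.116,.115,.114]:
    ctrl.move_l([*c,z],vel=.03);ctrl.sleep(.15)
    f=np.mean([ctrl.current_contact_force() for _ in range(1)],axis=0)
    print(z,np.round(ctrl.current_tool_pos(),4),np.round(f,2),np.round(ctrl.current_wrist_torque(),2))
    if f[2]>16: break
print(ctrl.current_t(),ctrl.current_grip_width())
out=[]
for n,cr,o in (('side',(210,95,80,90),5),('scene',(295,190,80,90),5)):
    im=ctrl.read_camera(n);cv2.imwrite(f'pics/{n}6.png',im);x,y,w,h=cr
    out.append(cv2.resize(im[y:y+h,x:x+w],None,fx=o,fy=o,interpolation=cv2.INTER_CUBIC))
cv2.imwrite('pics/p6.png',np.hstack(out))
E
```

```text
0.126 [0.5604 0.1105 0.1264] [-1.23 -0.06  7.47] [-0.02  0.17  0.04]
0.123 [0.5604 0.1105 0.1235] [-2.12  0.19  7.93] [-0.02  0.29  0.02]
0.12 [0.5604 0.1105 0.1206] [-2.2   0.03 10.76] [0.   0.31 0.02]
0.118 [0.5604 0.1105 0.1186] [-3.02  0.25 11.2 ] [-0.02  0.41  0.02]
0.117 [0.5605 0.1106 0.1177] [-2.99 -0.28 10.33] [-0.09  0.48  0.  ]
0.116 [0.5604 0.1105 0.1167] [-2.47 -0.56 10.94] [-0.03  0.51 -0.04]
0.115 [0.5605 0.1105 0.1158] [-3.27  0.2  14.37] [-0.03  0.62 -0.02]
0.114 [0.5605 0.1106 0.1156] [-6.83 -0.99 26.77] [-0.12  1.49 -0.02]
12.4083 0.5387477561086492
```

View pics/p6.png

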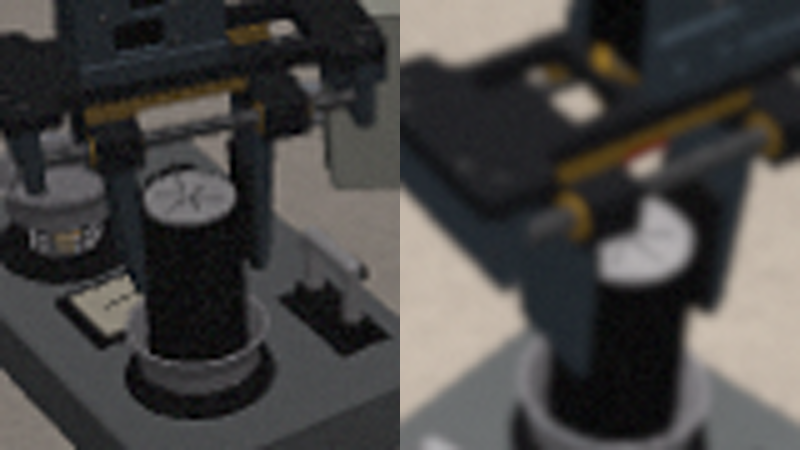

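The force jumped from 14 to 27 N at z=0.1156, which is 18 mm below first contact, so the ring has reached its stop. I'll ease off to a light hold there and check again.

```bash
python3 - <<'E'
from bench import ctrl
from h import *
c=(.5602,.1105)
ctrl.move_l([*c,.1148],vel=.03)
for i in range(4):
    ctrl.sleep(.2); print(np.round(ctrl.current_tool_pos(),4),np.round(ctrl.current_contact_force(),2),np.round(ctrl.current_wrist_torque(),2),ctrl.current_grip_width())
print(ctrl.current_t())
p=ctrl.current_tool_pos();zt=p[2]-.053+.09;out=[]
for n,cr,o in (('side',(210,95,80,90),5),('scene',(295,190,80,90),5)):
    P=ctrl.camera_params(n);im=ctrl.read_camera(n);x,y,w,h=cr
    im=cv2.resize(im[y:y+h,x:x+w],None,fx=o,fy=o,interpolation=cv2.INTER_CUBIC)
    for z,r in((.153,.025),(.081,.0325)):
        q=(proj(P,circ((p[0],p[1]),r,z))+.5-[x,y])*o
        cv2.polylines(im,[q.astype(int)],True,(0,255,0),1)
    out.append(im)
cv2.imwrite('pics/p7.png',np.hstack(out))
E
```

```text
[0.5604 0.1105 0.1157] [-3.78 -0.32 13.64] [-0.07  0.68  0.02] 0.5374987836386151
[0.5604 0.1106 0.1156] [-3.2  -0.36 14.04] [ 0.01  0.72 -0.01] 0.5408317141229305
[0.5604 0.1106 0.1157] [-3.69 -0.69 13.84] [-0.05  0.76 -0.  ] 0.541266738412014
[0.5604 0.1105 0.1157] [-4.14  0.22 14.64] [-0.05  0.7   0.01] 0.5413351649653357
13.5583
```

View pics/p7.png

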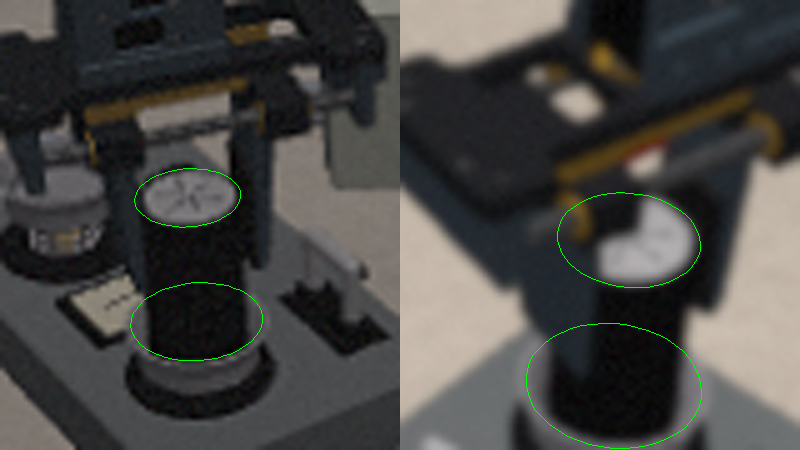

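```bash
python3 - <<'E'
from bench import ctrl
ctrl.sign_off()
E
```

```text
the job is handed in; nothing more can be done
```

I picked up the tallest can, set it upright in the right-hand cradle beside the link plug, and pressed it to the bottom of its travel. I handed the job in at about 13.6 s with the gripper still holding the can down; `sign_off` reports no verdict.

- **Travel:** First contact with the ring was at a tool height of about 0.1335 m and the final height is 0.1157 m, so the ring is down about 18 mm. The force rose from about 14 N to 27 N at the stop, so I eased off slightly and held it there.
- **Force:** The last readings were a steady 14 N upward on the tool. Allowing for a no-contact reading of about −2 N, the press is about 16 N, well under the 60 N limit.
- **Fit:** The grip width stayed steady with no sign of slipping. In the side and scene pictures, the outlines drawn for a fully pressed ring and an upright can matched what was there.
- **Small disagreement:** About 4 N of side force and 0.7 N·m of wrist moment remained. That suggests about a millimetre of sideways offset, or a slight tilt, inside the ring.
- **Not checked:** I did not re-measure the other cradle or the loose items. The arm never reached down to them, and the other ring still looked fully up in the last side picture.

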